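Take a grinding ball out of its curved track

TASK

The lips of the curved track keep the white grinding ball from being lifted out along the way: push the ball along the track, round the bend and into the seat in the open gap at its end, and let it come to rest there. Then lift it out and set it on the cork collar of the holder, so that it sits there by itself for inspection. Leave the glassware alone.

Things in the scene. Friction and masses are not known exactly. Their poses are not given: they have to be found in the camera images.
- ball_center (a point): Centre of the loose white ceramic grinding ball, 50 mm across, about 0.24 kg (hidden variation). It starts in the straight run of the track, its centre 31 mm above the table, and rolls and slides easily (polished, friction about 0.3). Its axes mean nothing.
- track: Blue metal ball track with aluminium lips, fixed, 52 mm high. Origin on the table at the centre of the bend, z up. In its frame the channel's centre line (mm) runs from (85, -90) straight along +y to (85, 0), turns left round the origin at radius 85 through 120 degrees to (-42, 74), then goes straight on along (-0.866, -0.5) over an open tongue to the seat at (-77, 54).
- track_back (a point): Middle of the track's back end, at (85, -90) of the track's frame, level with the lips' top (52 mm). The end is open above a pin across the floor (top 14 mm above the table): shut fingers can come down behind the ball here, or anywhere through the slot. The ball starts with its centre at y = -58 to -20 of the track's frame.
- track_bend_end (a point): Middle of the channel where walls and lips end, at (-42, 74) of the track's frame, 52 mm up. Channel: floor 6 mm above the table, 54 mm wide inside, walls 5 mm thick; lips (48 to 52 mm up) leave a slot 42 mm wide all along the top: fingers pass, the ball does not.
- track_exit (a point): Centre of the ball when it rests in the exit seat, 28 mm above the table, 40 mm past the end of walls and lips; axes as track. Seat: 3 mm dip in a grooved tongue 40 mm wide, 6 mm high. Both sides of the tongue are free down to the table: grip the ball across it, along (-0.5, 0.866) of the track's frame. A stop 14 mm high stands 24 to 30 mm beyond the seat's centre.
- holder_seat (a point): Where the ball's centre lies when it sits on the holder, 61 mm above the table and on the holder's axis. The holder is loose, 0.45 kg: a dark steel foot 72 mm across and 10 mm high with an upright cork collar on it, 42 mm across outside, 28 mm inside, its rim 40 mm above the table. The ball rests on the rim and sinks 4 mm into it.
- holder: The same holder: origin on its axis at its underside, z up.
- beaker: Small empty glass beaker, 60 mm across and 71 mm high, standing on the table; origin at the centre of its underside. Leave it alone. It and the holder may have changed places.
- flask: Glass conical flask, 68 mm across and 127 mm high, standing to the right at the back; origin at the centre of its underside. Leave it alone.
- dish: Petri dish, 67 mm across and 14 mm high, near the front edge; origin at the centre of its underside. Leave it alone.
- ball: The same ball; its origin lies on its skin and turns with it, so use ball_center for its position.

How it is judged:
By the outcome, as a careful person would: the job done as asked, in the order asked, and still so for the second after the job is handed in, with the robot touching nothing.
It also fails if it takes over 67 s, if anything falls off the work surface, if the arm or the gripper's body presses on something with over 40 N, if the wrist force passes 120 N, or if a joint passes its speed limit or range.

ROBOT

A 7-joint arm with a two-finger parallel gripper is mounted at the origin on a cart in front of the work surface, level with it; the furniture and walls round the work are solid. World frame = base frame: x ahead of the robot, y to its left, z up, the work surface at z = 0. Lengths are in m, angles in rad, forces in N, time in s.
With the tool pointing down it reaches from about 0.425 to 0.825 m from the base axis. Payload 3.6 kg.
Tool frame: the origin (TCP) lies midway between the tips of the shut fingers; the grasp point (between the pads) lies 19 mm behind it; y points along the fingers, z is the direction in which the jaws open and shut, and the axes are right-handed (so a half turn about y gives the same grasp; the last joint's range is limited). The gripper opens to 93 mm and grips with 3 to 60 N. Pads are 15 mm wide; open, the fingers measure 128 mm over their backs; the gripper's body (75 mm by 188 mm) begins 65 mm behind the grasp point.
Start: joints at [1.321, 0.615, -0.013, 1.423, 0.008, 1.103, -0.04], TCP at [0.144, -0.634, 0.219] pointing down, gripper open.
Joint ranges: [-3.12, 3.12], [-0.3, 2.06], [-1.34, 1.32], [0.26, 2.42], [-1.36, 4.5], [0.01, 1.98], [-2.84, 2.84]. Speed limits (rad/s): [2.79, 2.79, 3.14, 3.14, 3.14, 3.14, 3.14].

INTERFACE

Orientations are given as a 3x3 rotation matrix whose columns are the frame's x, y, z axes.
In Python, from rig import get_state, read_camera, finish_job gives the robot as it stands.
- The arm moves only by the shell command python3 -m pendant 'ROWS' [OPENING] [FORCE]. ROWS is JSON, a list of rows, each a list of 2 entries, a list of its own where there are three numbers: the shift along the tool's x, y, z in cm, then the turn about the tool's y in rad. In form: [[[x, y, z], yaw], ...]. A call has 1 to 5 rows; each row shifts and turns the commanded pose from where the row before left it, along the tool's axes as they then stand; what a row does not reach is not made up. A row lasts 1/10 s, in which the tool goes at most 50 mm and 8.59 degrees, less where a joint would pass 70% of its speed; a pose out of reach is approached as far as the arm can. A call is refused whole if a number of a shift passes 5 or a number of a turn 0.15, either way. A call with a gripper value outside its range is refused whole. OPENING is the finger opening in cm, from 0 to 9.3, set as the call begins (- or left out, the last holds). The fingers move at their own pace and stop on an object; FORCE is the grip in N (left out, the last holds). Time passes only in rows, so rows that do not move let the fingers close. It gives the time, the measured TCP pose, the force and the opening at its end, in the units of the state.
- get_state(): the state, without advancing time (a new reading comes with each control period).
- read_camera(name): name is "scene" or "top"; returns a dict with "frame" (480x640x3 uint8, red, green, blue), "camera_matrix" (3x3 intrinsics, pixels), "world_from_camera" (4x4, takes a point from camera to world coordinates). Camera axes: x right, y down, z forward; pixel columns grow to the right and rows downward; lengths in m; the calibration is good to about 2 mm. A picture is of the moment at which its call begins. There is no depth.
- finish_job(): hands the job in, once; it reports no verdict.
The state is a dict: "time_s": time; "joint_pos": joint angles; "dq": joint speeds; "joint_torque": joint torques, N m; "position": TCP position; "eef_rot": TCP orientation; "ft_force": force on the tool from outside, world axes, zero at the start; "ft_torque": the same for the moment, N m; "gripper_width": finger opening in m.
Only numpy, scipy, OpenCV 4.12 (cv2) and the standard library are available. Lean on these libraries where they do the work, as an engineer would, in place of code of your own. Each camera call takes 0.05 s, during which the arm holds its last target.

## Working session

There is one attempt and no reset: what is moved stays moved. The work goes in short steps, Python scripts to look and compute and a shell command to move; the robot and the scene stay as the last step left them, time stands still between calls to the robot, and variables do not carry over. Pictures are saved under pics/ and viewed, and the job is handed in when it is done.

```bash
mkdir -p pics; ls
python3 - <<'E'
from rig import get_state, read_camera
import cv2, numpy as np
s=get_state(); print(s['time_s'],s['position'],np.round(s['eef_rot'],3),s['gripper_width'],s['ft_force'])
for n in('scene','top'):
    c=read_camera(n); cv2.imwrite(f'pics/{n}0.png',c['frame'][:,:,::-1]); print(n,np.round(c['camera_matrix'],1).tolist(),np.round(c['world_from_camera'],3).tolist())
E
```

```text
pics
0.0 [ 0.14344468 -0.63315576  0.21748645] [[-0.975 -0.001  0.221]
 [-0.221  0.003 -0.975]
 [ 0.    -1.    -0.003]] 0.09328873731831876 [ 0.08590477 -0.05001102  0.05397798]
scene [[483.1, 0.0, 320.6], [0.0, 483.1, 235.5], [0.0, 0.0, 1.0]] [[0.146, 0.743, -0.653, 1.137], [0.989, -0.102, 0.105, -0.119], [0.012, -0.661, -0.75, 0.754], [0.0, 0.0, 0.0, 1.0]]
top [[504.8, 0.0, 317.2], [0.0, 504.8, 237.5], [0.0, 0.0, 1.0]] [[-0.021, -0.992, 0.121, 0.433], [-1.0, 0.021, -0.002, -0.024], [-0.001, -0.121, -0.993, 0.907], [0.0, 0.0, 0.0, 1.0]]
```

View pics/scene0.png

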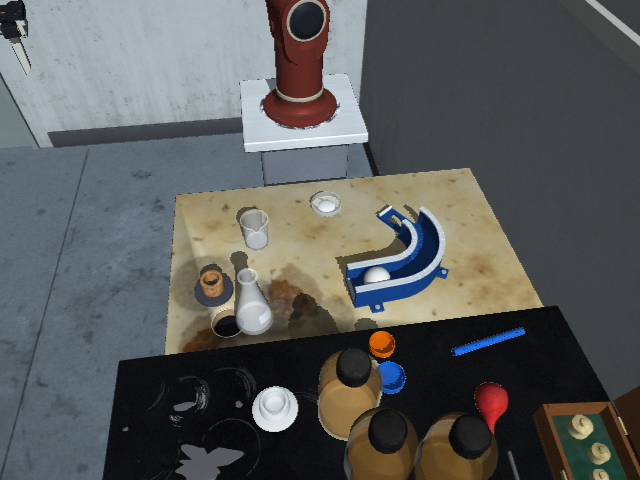

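View pics/top0.png

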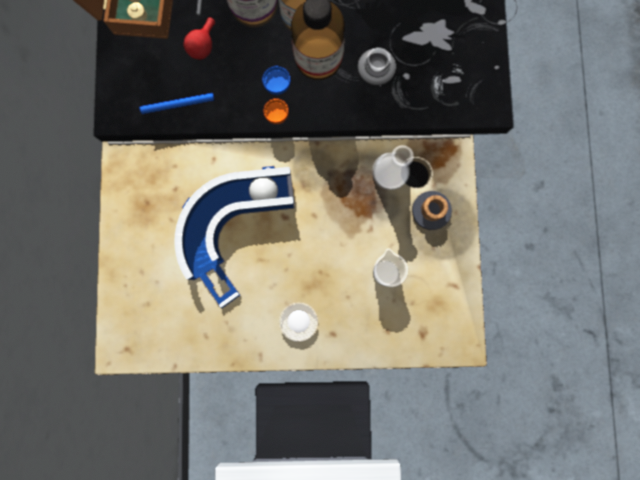

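The top view shows the track at about (175–295, 165–305), with the ball near its back end at (263,189). The holder is at (433,208), the beaker at (390,268), the flask at (392,170) and the dish at (299,322). Next I'll measure these in both views.

```bash
cat > h.py <<'E'
import numpy as np, cv2
from rig import get_state, read_camera
def ray(c,uv,z):
    uv=np.atleast_2d(uv).astype(float); K=c['camera_matrix'];T=c['world_from_camera']
    d=np.c_[(uv-[K[0,2],K[1,2]])/[K[0,0],K[1,1]],np.ones(len(uv))]@T[:3,:3].T
    o=T[:3,3]; t=(z-o[2])/d[:,2]; return o+d*t[:,None]
def proj(c,p):
    T=c['world_from_camera'];q=(np.atleast_2d(p)-T[:3,3])@T[:3,:3];K=c['camera_matrix']
    return (q@K.T)[:,:2]/q[:,2:]
def crop(c,x0,y0,x1,y1,f,name):
    cv2.imwrite(name,cv2.resize(c['frame'][y0:y1,x0:x1,::-1],None,fx=f,fy=f,interpolation=cv2.INTER_NEAREST))
E
python3 - <<'E'
from h import *
t=read_camera('top');s=read_camera('scene')
crop(t,165,150,315,315,3.6,'pics/t1.png');crop(s,335,195,465,320,4.5,'pics/s1.png');crop(t,360,130,480,300,3.5,'pics/t2.png');crop(s,180,190,300,350,3.5,'pics/s2.png')
E
```

```text
(no output)
```

View pics/t1.png

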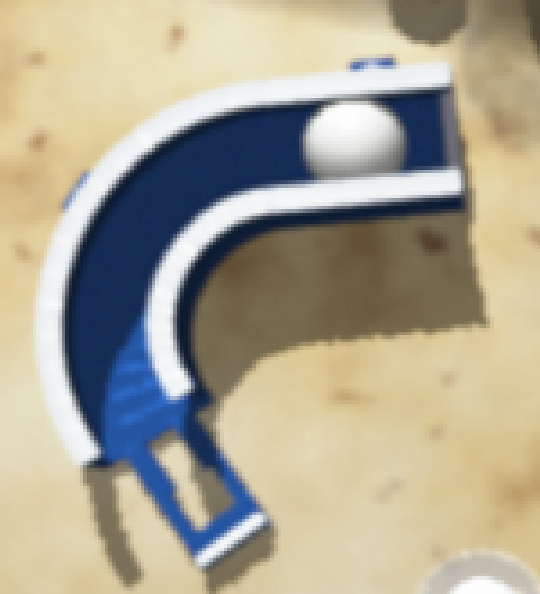

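View pics/s1.png

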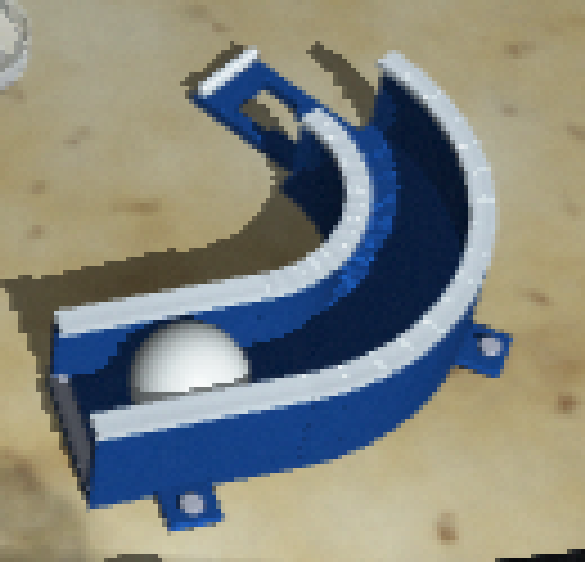

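View pics/t2.png

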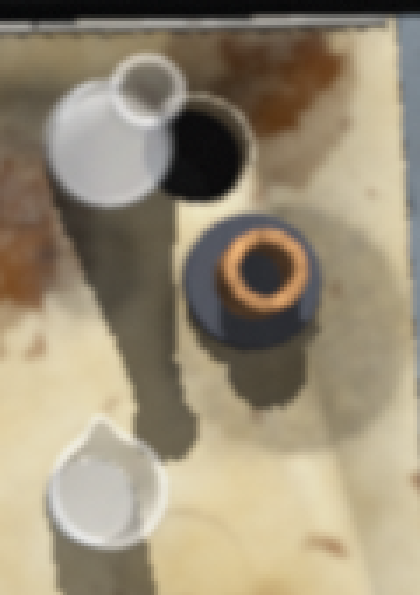

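View pics/s2.png

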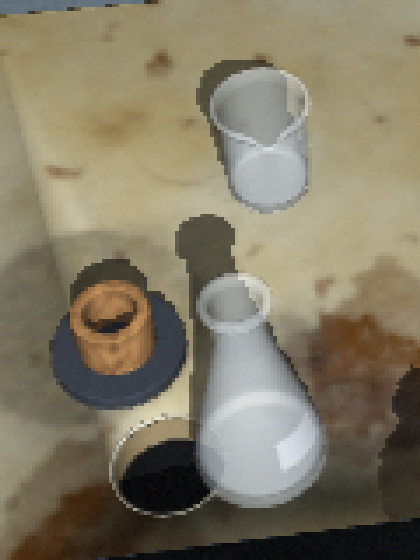

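Both views are clear. The lips, ball, cork rim and glass can be told apart by colour. Fitting the poses now.

```bash
cat > m.py <<'E'
from h import *
from scipy.optimize import least_squares
t=read_camera('top');s=read_camera('scene')
def cdist(q): # signed distance (mm frame) to centre line for lips region
    x,y=q.T
    r=np.hypot(x,y)
    return np.where(y<0, x-85, r-85)
pts=[]
for c,box,n in((t,(165,150,300,285),'t'),(s,(340,200,450,310),'s')):
    x0,y0,x1,y1=box
    f=c['frame'].astype(int); m=np.zeros(f.shape[:2],np.uint8)
    sub=f[y0:y1,x0:x1]; g=(sub.min(2)>165)&(sub.max(2)-sub.min(2)<32)
    m[y0:y1,x0:x1]=g*255
    nl,lab,st,ce=cv2.connectedComponentsWithStats(m)
    print(n,[(i,st[i].tolist()) for i in range(1,nl) if st[i,4]>40])
    out=c['frame'][:,:,::-1].copy(); out[m>0]=(0,0,255); cv2.imwrite(f'pics/m{n}.png',cv2.resize(out[y0-5:y1+5,x0-5:x1+5],None,fx=4,fy=4,interpolation=0))
    for i in range(1,nl):
        if st[i,4]>90 and max(st[i,2],st[i,3])>50:
            v,u=np.where(lab==i); pts.append((n,ray(c,np.c_[u,v],0.052)[:,:2]*1000))
def fit(P,p0):
    def res(p):
        R=np.array([[np.cos(p[2]),-np.sin(p[2])],[np.sin(p[2]),np.cos(p[2])]])
        q=(P-p[:2])@R
        d=np.abs(cdist(q))-26.5
        e1=np.maximum(0,np.abs(d)-5.5)
        # ends
        a=np.arctan2(q[:,1],q[:,0]); over=np.where((q[:,1]<0)&(q[:,0]>0),np.maximum(0,-90-q[:,1]),np.maximum(0,np.mod(a,2*np.pi)-2*np.pi/3)*85)
        return np.r_[d*.6,over*1]
    return least_squares(res,p0,loss='soft_l1',f_scale=4)
best={}
for n in('t','s','ts'):
    P=np.vstack([p for k,p in pts if k in n])
    r=min((fit(P,[*(P.mean(0)+[-40*np.cos(a),0]),a]) for a in np.arange(0,6.3,.5)),key=lambda r:r.cost)
    print(n,len(P),np.round(r.x,3),r.cost/len(P))
E
python3 m.py
```

```text
t [(1, [174, 165, 117, 115, 1422]), (2, [250, 178, 25, 18, 355]), (3, [206, 197, 87, 63, 853])]
s [(4, [355, 206, 91, 87, 825]), (5, [347, 219, 70, 50, 517]), (6, [368, 269, 22, 13, 214])]
t 2275 [539.151 101.113   6.369] 2.238827306566139
s 1342 [541.098 102.338   6.374] 1.8068842202299862
ts 3617 [5.39963e+02 1.01512e+02 8.80000e-02] 2.2029217850552136
```

```bash
cat > m2.py <<'E'
from h import *
t=read_camera('top');s=read_camera('scene')
X0=np.array([540.1,101.8]);th=.088
R=np.array([[np.cos(th),-np.sin(th)],[np.sin(th),np.cos(th)]])
def W(q,z): q=np.atleast_2d(q); return np.c_[(q@R.T+X0)/1000,np.full(len(q),z)]
if __name__=='__main__':
    for n,q,z in(('back',(85,-90),.052),('bendend',(-42.5,73.6),.052),('exit',(-77.1,53.6),.028)): print(n,np.round(W(q,z),4))
    u=np.array([-.5,.866])@R.T; print('grip dir',u)
    y=np.linspace(-90,0,10);a=np.linspace(0,2*np.pi/3,25)
    for c,n,b in((t,'t',(165,150,315,315)),(s,'s',(335,195,465,320))):
        big=cv2.resize(c['frame'][b[1]:b[3],b[0]:b[2],::-1],None,fx=4,fy=4,interpolation=0)
        for o in(-32,-21,0,21,32):
            q=np.r_[np.c_[np.full(10,85+o),y],np.c_[np.cos(a),np.sin(a)]*(85+o)]
            p=(proj(c,W(q,.052))-b[:2]+.5)*4
            cv2.polylines(big,[p.astype(int)],False,(0,0,255),1)
        p=(proj(c,W((-77.1,53.6),.005))-b[:2]+.5)*4; cv2.circle(big,tuple(p[0].astype(int)),4,(0,255,0),-1)
        cv2.imwrite(f'pics/o{n}.png',big)
        hsv=cv2.cvtColor(c['frame'],cv2.COLOR_RGB2HSV)
        bb=(405,185,460,235) if n=='t' else(185,260,245,310)
        m=cv2.inRange(hsv,(5,110,110),(20,255,255)); mm=np.zeros_like(m); mm[bb[1]:bb[3],bb[0]:bb[2]]=m[bb[1]:bb[3],bb[0]:bb[2]]
        v,uu=np.where(mm>0); print(n,'cork px',len(v),uu.min(),uu.max(),v.min(),v.max(),mm.sum()/255)
        f=c['frame']; print(n,'foot colour',f[208,418] if n=='t' else f[297,203])
    # ball
    for c,n,b in((t,'t',(240,172,285,203)),(s,'s',(360,262,395,286))):
        pass
E
python3 m2.py
```

```text
back [[0.6327 0.0196 0.052 ]]
bendend [[0.4913 0.1714 0.052 ]]
exit [[0.4586 0.1484 0.028 ]]
grip dir [-0.57417493  0.81870578]
t cork px 258 423 446 196 218 258.0
t foot colour [84 86 96]
s cork px 435 200 222 270 296 435.0
s foot colour [58 61 69]
```

View pics/ot.png

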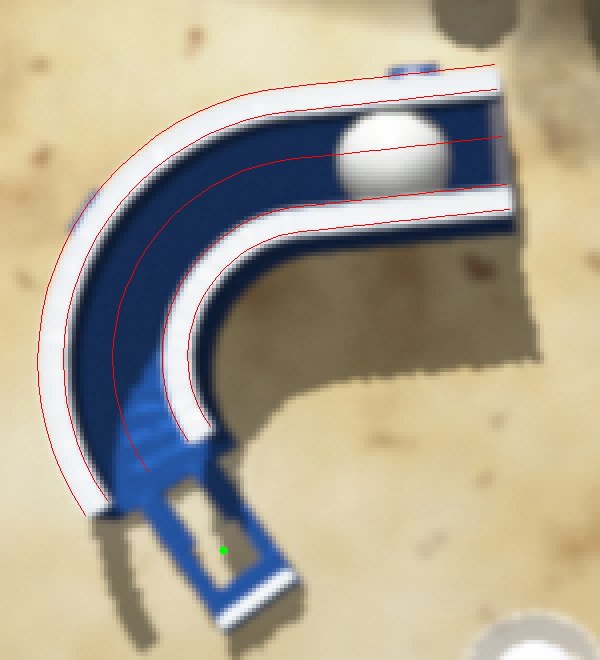

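View pics/os.png

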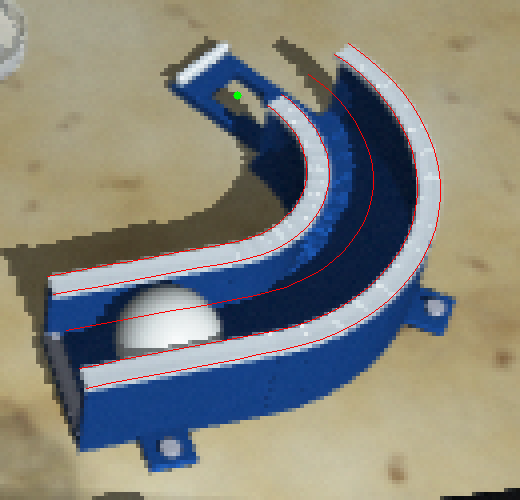

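The overlay matches the lips in both views to about 1 mm. The seat marker falls in the tongue's gap. Next are the ball, the holder and the glassware.

Run:
```python
from h import *
t=read_camera('top');s=read_camera('scene')
def ell(c,b,lo,hi,n):
    hsv=cv2.cvtColor(c['frame'],cv2.COLOR_RGB2HSV);m=cv2.inRange(hsv,lo,hi);k=np.zeros_like(m);k[b[1]:b[3],b[0]:b[2]]=m[b[1]:b[3],b[0]:b[2]]
    cs,_=cv2.findContours(k,cv2.RETR_EXTERNAL,cv2.CHAIN_APPROX_NONE);q=max(cs,key=cv2.contourArea);q=cv2.convexHull(q)
    e=cv2.fitEllipse(q);print(n,np.round(e[0],1),np.round(e[1],1));return e[0]
# ring: bright cork top in top view
p=ell(t,(405,185,460,235),(5,90,150),(22,255,255),'cork top');print(np.round(ray(t,p,.04),4))
p=ell(t,(405,185,460,235),(105,20,30),(140,120,130),'foot top');print(np.round(ray(t,p,.01),4))
p=ell(s,(185,260,245,310),(105,20,20),(140,120,130),'foot scene');print(np.round(ray(s,p,.01),4))
for n,c,p,z in(('rim t',t,(435.7,206.6),.04),('rim s',s,(211.7,278),.04),('foot s',s,(213.7,293.8),.01),
 ('flask top t',t,(402.5,155.7),.127),('flask base s',s,(255,318),.002),('flask top s',s,(246.8,276.5),.127),('beaker base s',s,(256.8,241),.0),('beaker top t',t,(390.5,270),.071),('dish t',t,(299,323),.007),('dish s',s,(326,203),.007),('ball t',t,(262.3,188.8),.031),('shelf edge',t,(300,138),0),('ball s',s,(376,275.5),.031)):
    print(n,np.round(ray(c,p,z)[0],4))
```

```text
cork top [435.6 206.2] [22.  23.9]
[[ 0.59   -0.2331  0.04  ]]
foot top [431.5 210. ] [36.6 37.3]
[[ 0.5885 -0.2326  0.01  ]]
foot scene [213.4 289.5] [32.6 38.5]
[[ 0.595  -0.2316  0.01  ]]
rim t [ 0.5893 -0.2333  0.04  ]
rim s [ 0.5908 -0.2301  0.04  ]
foot s [ 0.6048 -0.2311  0.01  ]
flask top t [ 0.6567 -0.1637  0.127 ]
flask base s [ 0.6623 -0.1591  0.002 ]
flask top s [ 0.662  -0.1609  0.127 ]
beaker base s [ 0.478 -0.145  0.   ]
beaker top t [ 0.4789 -0.1457  0.071 ]
dish t [0.3926 0.0095 0.007 ]
dish s [0.3948 0.0117 0.007 ]
ball t [0.6294 0.0696 0.031 ]
shelf edge [0.7309 0.0023 0.    ]
ball s [0.6201 0.0704 0.031 ]
```

```bash
cat > plan.py <<'E'
import sys,json
from h import *
X0=np.array([539.3,101.5]);th=.088
R=np.array([[np.cos(th),-np.sin(th)],[np.sin(th),np.cos(th)]])
def tr(s):  # arc length mm from back end -> world xy, jaw yaw deg (along travel, reversed)
    if s<=90: q=(85,-90+s); a=0
    elif s<=90+178.0: a=(s-90)/85; q=(85*np.cos(a),85*np.sin(a))
    else: a=2*np.pi/3; q=np.array([-42.5,73.6])+(s-268)*np.array([-.866,-.5])
    return np.array(q)@R.T+X0, np.degrees(a+th)-90
def rows(wps,step=45,turn=8):
    """wps: (x,y,z mm, yaw deg of tool z)"""
    st=get_state();p=st['position']*1000;zz=st['eef_rot'][:,2];y=np.degrees(np.arctan2(zz[1],zz[0]))
    print('t',round(st['time_s'],2),'at',np.round(p,1),'yaw',round(y,1),'F',np.round(st['ft_force'],1),'w',round(st['gripper_width'],4))
    for w in wps:
        d=np.array(w[:3])-p;dy=(w[3]-y+180)%360-180
        n=max(1,int(np.ceil(np.linalg.norm(d)/step)),int(np.ceil(abs(dy)/turn)))
        out=[]
        for i in range(n):
            a=np.radians(y); Z=np.array([np.cos(a),np.sin(a),0]);Y=np.array([0,0,-1.]);X=np.cross(Y,Z)
            e=d/n/10; out.append([[round(float(e@k),2) for k in(X,Y,Z)],round(float(-np.radians(dy/n)),3)])
            y+=dy/n
        p=np.array(w[:3],float);print(np.round(w,1).tolist(),n);print(json.dumps(out))
def track(ss,z,step=25,off=0):
    rows([(*tr(s)[0],z,tr(s)[1]+off) for s in ss],step)
E
python3 - <<'E'
from plan import *
p,y=tr(-4);print(p,y)
rows([(*p,200,y),(*p,70,y),(*p,22,y)])
E
```

```text
[632.23242008  15.33408273] -84.95797140284876
t 0.5 at [ 143.6 -633.9  218.6] yaw -77.2 F [0.  0.2 0.4] w 0.0933
[632.2, 15.3, 200.0, -85.0] 19
[[[-3.26, 0.1, -2.76], 0.007], [[-3.24, 0.1, -2.79], 0.007], [[-3.22, 0.1, -2.81], 0.007], [[-3.2, 0.1, -2.83], 0.007], [[-3.18, 0.1, -2.86], 0.007], [[-3.16, 0.1, -2.88], 0.007], [[-3.14, 0.1, -2.9], 0.007], [[-3.12, 0.1, -2.92], 0.007], [[-3.1, 0.1, -2.94], 0.007], [[-3.08, 0.1, -2.97], 0.007], [[-3.06, 0.1, -2.99], 0.007], [[-3.04, 0.1, -3.01], 0.007], [[-3.02, 0.1, -3.03], 0.007], [[-2.99, 0.1, -3.05], 0.007], [[-2.97, 0.1, -3.07], 0.007], [[-2.95, 0.1, -3.1], 0.007], [[-2.93, 0.1, -3.12], 0.007], [[-2.91, 0.1, -3.14], 0.007], [[-2.88, 0.1, -3.16], 0.007]]
[632.2, 15.3, 70.0, -85.0] 3
[[[0.0, 4.33, 0.0], -0.0], [[0.0, 4.33, 0.0], -0.0], [[0.0, 4.33, 0.0], -0.0]]
[632.2, 15.3, 22.0, -85.0] 2
[[[0.0, 2.4, 0.0], -0.0], [[0.0, 2.4, 0.0], -0.0]]
```

```bash
python3 -m pendant '[[[-3.2,0.1,-2.8],0],[[-3.2,0.1,-2.8],0],[[-3.2,0.1,-2.8],0],[[-3.2,0.1,-2.8],0],[[-3.2,0.1,-2.8],0]]' 0 20
python3 -m pendant '[[[-3.2,0.1,-2.8],0],[[-3.2,0.1,-2.8],0],[[-3.2,0.1,-2.8],0],[[-3.2,0.1,-2.8],0],[[-3.2,0.1,-2.8],0]]'
python3 - <<'E'
from plan import *
p,y=tr(-4)
rows([(*p,200,y)])
E
```

```text
time_s: 1.0
position: [0.2697, -0.4606, 0.2139]
eef_rot: [[-0.975, 0.001, 0.221], [-0.221, -0.001, -0.975], [-0.0, -1.0, 0.001]]
ft_force: [-0.1, -1.6, -0.3]
gripper_width: 0.0576
time_s: 1.5
position: [0.3948, -0.2888, 0.209]
eef_rot: [[-0.975, 0.001, 0.221], [-0.221, -0.001, -0.975], [-0.001, -1.0, 0.001]]
ft_force: [-0.4, 0.4, -1.7]
gripper_width: 0.0179
t 1.5 at [ 394.8 -288.8  209. ] yaw -77.2 F [-0.4  0.4 -1.7] w 0.0179
[632.2, 15.3, 200.0, -85.0] 9
[[[-3.32, 0.1, -2.71], 0.015], [[-3.28, 0.1, -2.76], 0.015], [[-3.24, 0.1, -2.81], 0.015], [[-3.19, 0.1, -2.86], 0.015], [[-3.15, 0.1, -2.91], 0.015], [[-3.11, 0.1, -2.95], 0.015], [[-3.06, 0.1, -3.0], 0.015], [[-3.02, 0.1, -3.05], 0.015], [[-2.97, 0.1, -3.09], 0.015]]
```

```bash
python3 -m pendant '[[[-3.2,0.1,-2.7],0.02],[[-3.2,0.1,-2.8],0.02],[[-3.2,0.1,-2.8],0.02],[[-3.2,0.1,-2.8],0.02],[[-3.1,0.1,-2.9],0.02]]'
python3 -m pendant '[[[-3.1,0.1,-2.9],0.02],[[-3.0,0.1,-3.0],0.01],[[-2.6,0,-2.6],0],[[0,0,0],0],[[0,0,0],0]]'
python3 - <<'E'
from plan import *
p,y=tr(-4)
rows([(*p,70,y),(*p,22,y)])
E
```

```text
time_s: 2.0
position: [0.5259, -0.1222, 0.204]
eef_rot: [[-0.993, 0.001, 0.122], [-0.122, -0.0, -0.993], [-0.001, -1.0, 0.0]]
ft_force: [-0.1, -1.9, -0.3]
gripper_width: 0.0003
time_s: 2.5
position: [0.6022, -0.0291, 0.2014]
eef_rot: [[-0.996, -0.001, 0.095], [-0.095, -0.0, -0.996], [0.001, -1.0, 0.0]]
ft_force: [-0.2, -0.9, 0.4]
gripper_width: 0.0005
t 2.5 at [602.2 -29.1 201.4] yaw -84.6 F [-0.2 -0.9  0.4] w 0.0005
[632.2, 15.3, 70.0, -85.0] 4
[[[-0.85, 3.28, -1.03], 0.002], [[-0.85, 3.28, -1.04], 0.002], [[-0.85, 3.28, -1.04], 0.002], [[-0.85, 3.28, -1.04], 0.002]]
[632.2, 15.3, 22.0, -85.0] 2
[[[0.0, 2.4, 0.0], -0.0], [[0.0, 2.4, 0.0], -0.0]]
```

```bash
python3 -m pendant '[[[-1.7,3,-2.1],0],[[-1.7,3.0,-2.1],0],[[0,4,0],0],[[0,2,0],0],[[0,0,0],0]]'
python3 - <<'E'
from plan import *
p,y=tr(-4)
rows([(*p,70,y),(*p,22,y)])
t=read_camera('top');s=read_camera('scene')
crop(t,165,130,315,315,3.2,'pics/t3.png');crop(s,335,185,465,320,4,'pics/s3.png')
E
```

```text
time_s: 3.0
position: [0.6288, 0.0126, 0.0784]
eef_rot: [[-0.996, -0.008, 0.09], [-0.09, -0.002, -0.996], [0.008, -1.0, 0.001]]
ft_force: [-0.6, 0.3, 0.4]
gripper_width: 0.0004
t 3.0 at [628.8  12.6  78.4] yaw -84.8 F [-0.6  0.3  0.4] w 0.0004
[632.2, 15.3, 70.0, -85.0] 1
[[[-0.37, 0.84, -0.24], 0.002]]
[632.2, 15.3, 22.0, -85.0] 2
[[[0.0, 2.4, 0.0], -0.0], [[0.0, 2.4, 0.0], -0.0]]
```

View pics/s3.png

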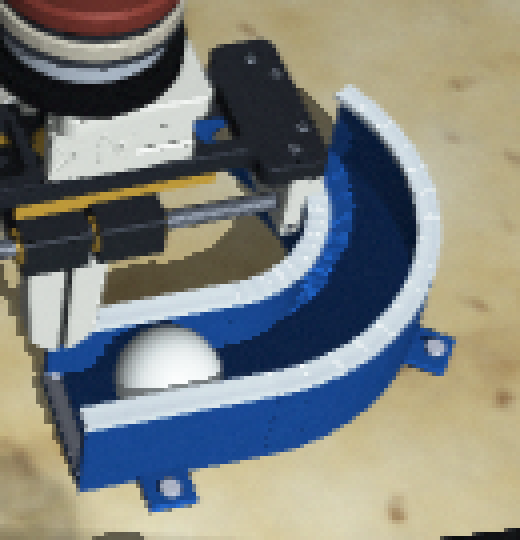

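View pics/t3.png

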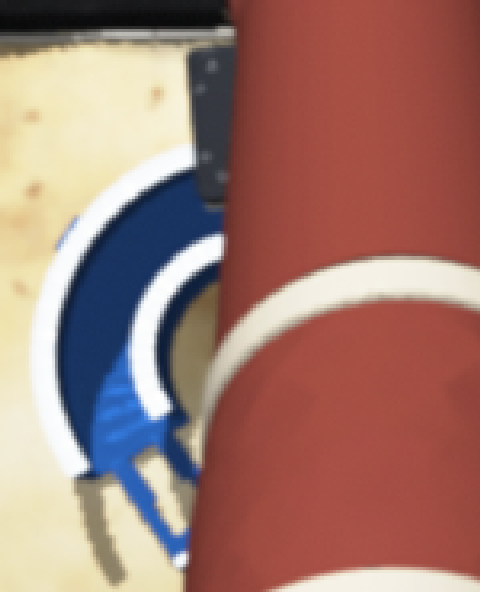

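The scene view shows the shut fingers (crop px 25–105, tips around y=345) above the track's back end. The ball at crop (168,365) is in front of them. Lowering now.

```bash
python3 -m pendant '[[[-0.3,0,-0.3],0],[[0,1,0],0],[[0,2,0],0],[[0,2,0],0],[[0,0.3,0],0]]'
python3 - <<'E'
from plan import *
track([-4,20,45,70,90],22)
s=read_camera('scene')
crop(s,335,185,465,320,4,'pics/s4.png')
E
```

```text
time_s: 3.6
position: [0.6332, 0.0184, 0.0268]
eef_rot: [[-0.996, -0.004, 0.093], [-0.093, -0.0, -0.996], [0.004, -1.0, -0.0]]
ft_force: [-0.1, 0.1, -0.1]
gripper_width: 0.0006
t 3.6 at [633.2  18.4  26.8] yaw -84.7 F [-0.1  0.1 -0.1] w 0.0006
[632.2, 15.3, 22.0, -85.0] 1
[[[0.13, 0.48, 0.3], 0.005]]
[630.1, 39.2, 22.0, -85.0] 1
[[[0.0, 0.0, -2.4], -0.0]]
[627.9, 64.1, 22.0, -85.0] 2
[[[0.0, 0.0, -1.25], -0.0], [[0.0, 0.0, -1.25], -0.0]]
[625.7, 89.0, 22.0, -85.0] 1
[[[-0.0, 0.0, -2.5], -0.0]]
[624.0, 109.0, 22.0, -85.0] 1
[[[0.0, 0.0, -2.0], -0.0]]
```

View pics/s4.png

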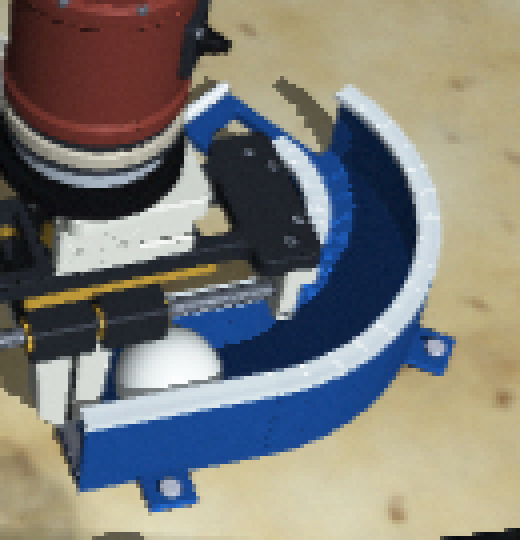

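Fingers are down behind the ball with no contact force. Pushing along the straight run.

```bash
python3 -m pendant '[[[0,0.3,-0.6],0],[[0,0,-1],0],[[0,0,-1.2],0],[[0,0,-1.2],0],[[0,0,-1.2],0]]'
python3 - <<'E'
from plan import *
track([70,90,110],22,12)
E
```

```text
time_s: 4.15
position: [0.63, 0.0726, 0.0262]
eef_rot: [[-0.996, 0.001, 0.094], [-0.094, 0.001, -0.996], [-0.001, -1.0, -0.001]]
ft_force: [0.4, -1.1, -0.2]
gripper_width: 0.0004
t 4.15 at [630.   72.6  26.2] yaw -84.6 F [ 0.4 -1.1 -0.2] w 0.0004
[625.7, 89.0, 22.0, -85.0] 2
[[[0.14, 0.21, -0.84], 0.003], [[0.14, 0.21, -0.84], 0.003]]
[624.0, 109.0, 22.0, -85.0] 2
[[[0.0, 0.0, -1.0], -0.0], [[0.0, 0.0, -1.0], -0.0]]
[619.9, 128.5, 22.0, -71.5] 2
[[[0.12, 0.0, -0.99], -0.118], [[0.0, 0.0, -1.0], -0.118]]
```

```bash
python3 -m pendant '[[[0.1,0.1,-1.2],0],[[0.1,0.1,-1.2],0],[[0.1,0,-1.2],-0.02],[[0,0,-1.2],-0.1],[[0,0,-1.0],-0.1]]'
python3 - <<'E'
from plan import *
track([130,142,154,166],22,12)
s=read_camera('scene')
crop(s,335,185,465,320,4,'pics/s5.png')
E
```

```text
time_s: 4.65
position: [0.62, 0.1291, 0.0237]
eef_rot: [[-0.95, 0.0, 0.313], [-0.313, 0.0, -0.95], [-0.0, -1.0, -0.0]]
ft_force: [0.4, 0.3, -0.7]
gripper_width: 0.0006
t 4.65 at [620.  129.1  23.7] yaw -71.8 F [ 0.4  0.3 -0.7] w 0.0006
[611.4, 146.5, 22.0, -58.0] 2
[[[0.14, 0.08, -0.97], -0.12], [[0.02, 0.08, -0.97], -0.12]]
[604.3, 156.2, 22.0, -49.9] 2
[[[0.04, 0.0, -0.6], -0.071], [[-0.0, 0.0, -0.6], -0.071]]
[596.0, 164.8, 22.0, -41.8] 2
[[[0.04, 0.0, -0.6], -0.071], [[0.0, 0.0, -0.6], -0.071]]
[586.5, 172.2, 22.0, -33.7] 2
[[[0.04, 0.0, -0.6], -0.071], [[-0.0, 0.0, -0.6], -0.071]]
```

View pics/s5.png

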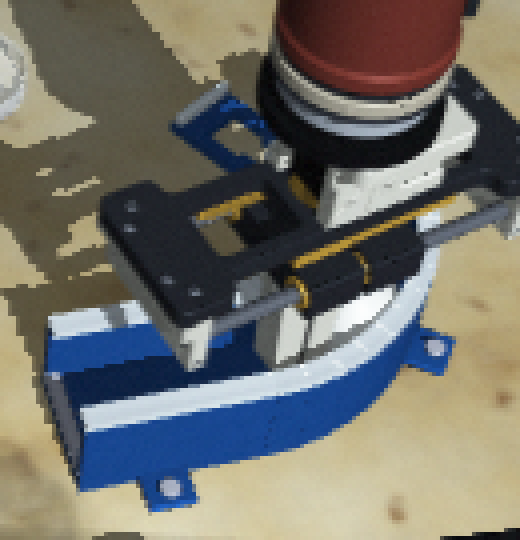

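The ball (crop px ≈345,325) is just ahead of the fingers, in the bend. Continuing.

```bash
python3 -m pendant '[[[0.1,0.1,-1],-0.12],[[0,0,-1],-0.12],[[0,0,-1],-0.12],[[0,0,-1],-0.12],[[0,0,-1],-0.12]]'
python3 - <<'E'
from plan import *
track([188,198,208,218,228],22,12)
E
```

```text
time_s: 5.2
position: [0.5935, 0.1695, 0.0227]
eef_rot: [[-0.609, 0.001, 0.793], [-0.793, -0.0, -0.609], [-0.0, -1.0, 0.001]]
ft_force: [0.8, -1.2, 0.9]
gripper_width: 0.0007
t 5.2 at [593.5 169.5  22.7] yaw -37.5 F [ 0.8 -1.2  0.9] w 0.0007
[566.8, 181.9, 22.0, -18.9] 3
[[[0.21, 0.02, -0.96], -0.108], [[0.11, 0.02, -0.98], -0.108], [[0.0, 0.02, -0.98], -0.108]]
[557.2, 184.6, 22.0, -12.2] 1
[[[0.06, 0.0, -1.0], -0.118]]
[547.3, 186.1, 22.0, -5.4] 1
[[[0.06, 0.0, -1.0], -0.118]]
[537.3, 186.5, 22.0, 1.3] 1
[[[0.06, 0.0, -1.0], -0.118]]
[527.4, 185.7, 22.0, 8.1] 1
[[[0.06, 0.0, -1.0], -0.118]]
```

```bash
python3 -m pendant '[[[0.2,0,-1],-0.1],[[0.1,0,-1],-0.11],[[0.1,0,-1],-0.12],[[0.1,0,-1],-0.12],[[0,0,-1],-0.12]]'
python3 - <<'E'
from plan import *
track([228,238,248,258],22,12)
s=read_camera('scene');t=read_camera('top')
crop(s,335,185,465,320,4,'pics/s6.png');crop(t,165,150,315,315,3.2,'pics/t6.png')
E
```

```text
time_s: 5.7
position: [0.5464, 0.1861, 0.0228]
eef_rot: [[-0.084, 0.001, 0.996], [-0.996, 0.0, -0.084], [-0.0, -1.0, 0.001]]
ft_force: [0.9, -1.3, -0.1]
gripper_width: 0.0005
t 5.7 at [546.4 186.1  22.8] yaw -4.8 F [ 0.9 -1.3 -0.1] w 0.0005
[527.4, 185.7, 22.0, 8.1] 2
[[[0.1, 0.04, -0.95], -0.113], [[-0.01, 0.04, -0.95], -0.113]]
[517.6, 183.7, 22.0, 14.8] 1
[[[0.06, 0.0, -1.0], -0.118]]
[508.1, 180.6, 22.0, 21.5] 1
[[[0.06, 0.0, -1.0], -0.118]]
[499.0, 176.4, 22.0, 28.3] 1
[[[0.06, 0.0, -1.0], -0.118]]
```

View pics/s6.png

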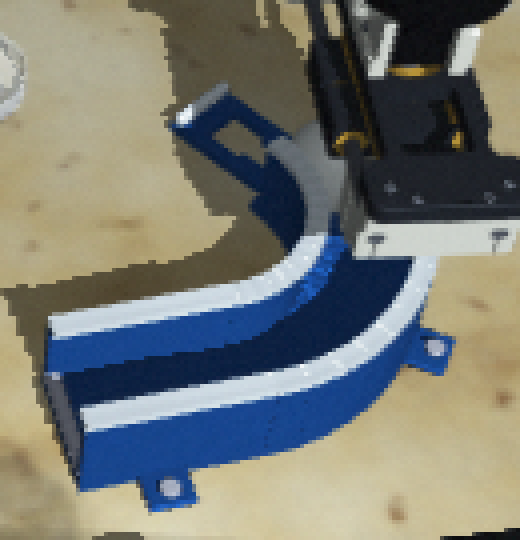

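View pics/t6.png

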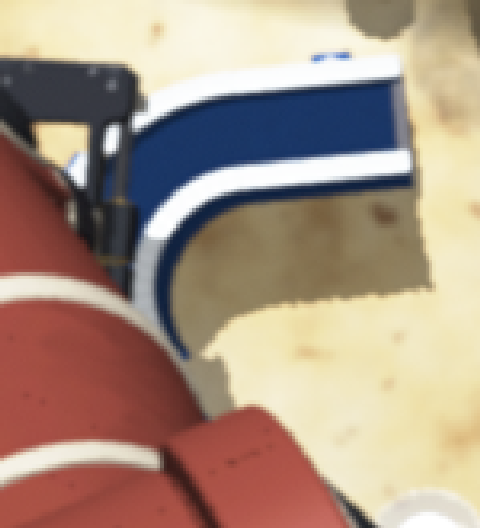

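The track behind the fingers is empty and the ball is not yet on the tongue, so it is ahead of the fingers, hidden by the gripper. Slowing down for the end.

```bash
python3 -m pendant '[[[0.1,0,-0.8],-0.1],[[0,0,-0.8],-0.1],[[0,0,-0.8],-0.1],[[0,0,-0.7],-0.09],[[0,0,-0.7],-0.08]]'
python3 - <<'E'
from plan import *
track([250,256,262,266],22,12)
s=read_camera('scene')
crop(s,335,185,465,320,4,'pics/s7.png')
E
```

```text
time_s: 6.3
position: [0.509, 0.181, 0.0226]
eef_rot: [[0.372, 0.0, 0.928], [-0.928, 0.0, 0.372], [0.0, -1.0, 0.0]]
ft_force: [-0.3, 0.4, -0.4]
gripper_width: 0.0005
t 6.3 at [509.  181.   22.6] yaw 21.8 F [-0.3  0.4 -0.4] w 0.0005
[506.2, 179.8, 22.0, 22.9] 1
[[[0.01, 0.06, -0.3], -0.018]]
[500.8, 177.3, 22.0, 26.9] 1
[[[0.02, 0.0, -0.6], -0.071]]
[495.5, 174.4, 22.0, 31.0] 1
[[[0.02, 0.0, -0.6], -0.071]]
[492.2, 172.2, 22.0, 33.7] 1
[[[0.01, 0.0, -0.4], -0.047]]
```

View pics/s7.png

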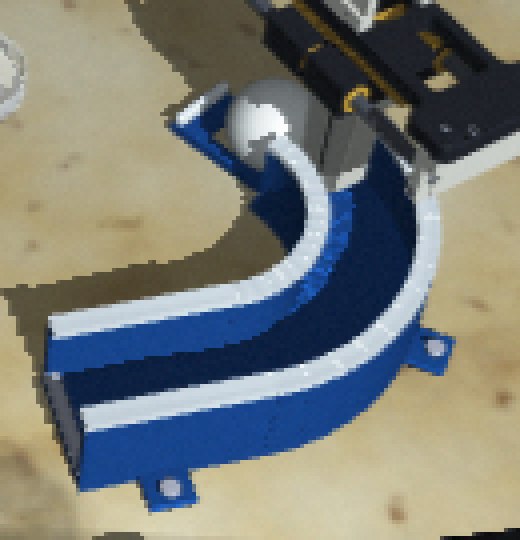

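```bash
python3 -m pendant '[[[0,0,-0.3],-0.03],[[0,0,0],0],[[0,0,0],0],[[0,0,0],0]]'
cat > b.py <<'E'
from plan import *
s=read_camera('scene')
e=np.array([-77.1,53.6])@R.T+X0
p=proj(s,[*(e/1000),.028])[0];print('seat px',p, e)
# ball mask
f=s['frame'].astype(int);m=((f.min(2)>95)&(f.max(2)-f.min(2)<25)).astype(np.uint8)
k=np.zeros_like(m);k[195:240,380:425]=m[195:240,380:425]
b=cv2.resize(s['frame'][185:260,370:450,::-1],None,fx=7,fy=7,interpolation=0)
q=((p-[370,185]+.5)*7).astype(int);rad=int(483*.025/np.linalg.norm(s['world_from_camera'][:3,3]-[*(e/1000),.028])*7)
cv2.circle(b,tuple(q),rad,(0,0,255),1);cv2.imwrite('pics/'+sys.argv[1],b)
track([262,268],22,12)
E
python3 b.py b1.png
```

```text
time_s: 6.75
position: [0.5064, 0.1801, 0.0227]
eef_rot: [[0.399, 0.001, 0.917], [-0.917, 0.0, 0.399], [0.0, -1.0, 0.001]]
ft_force: [0.8, 0.1, 0.5]
gripper_width: 0.0006
seat px [394.90677753 210.70194988] [457.78762406 148.11654822]
t 6.8 at [506.3 180.1  22.7] yaw 23.6 F [ 0.6 -0.1 -0.5] w 0.0005
[495.5, 174.4, 22.0, 31.0] 2
[[[0.05, 0.04, -0.61], -0.065], [[0.01, 0.04, -0.61], -0.065]]
[490.5, 171.1, 22.0, 35.0] 1
[[[0.02, 0.0, -0.6], -0.071]]
```

View pics/b1.png

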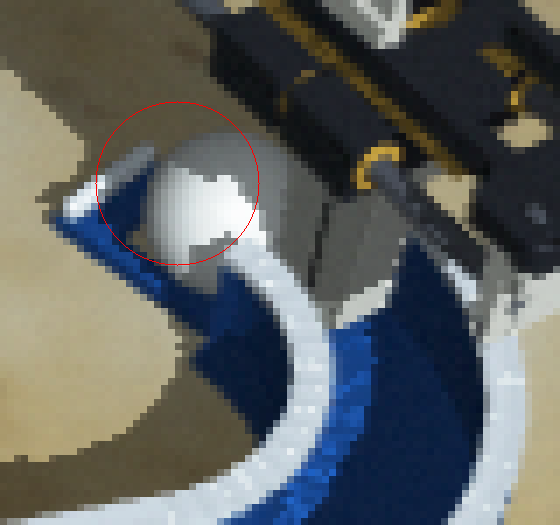

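The ball's centre is at about crop (222,212), roughly 15 mm short of the seat circle at (178,183). Easing it on.

```bash
python3 -m pendant '[[[0,0,-0.5],-0.06],[[0,0,-0.5],-0.06],[[0,0,-0.3],-0.05],[[0,0,0],0],[[0,0,0],0]]'
python3 b.py b2.png
```

```text
time_s: 7.3
position: [0.4946, 0.1743, 0.0228]
eef_rot: [[0.548, 0.0, 0.836], [-0.836, 0.0, 0.548], [-0.0, -1.0, 0.0]]
ft_force: [-0.4, 0.2, -0.3]
gripper_width: 0.0003
seat px [394.90677753 210.70194988] [457.78762406 148.11654822]
t 7.35 at [494.7 174.4  22.8] yaw 33.3 F [-0.6 -0.6  0. ] w 0.0004
[495.5, 174.4, 22.0, 31.0] 1
[[[0.04, 0.08, 0.07], 0.04]]
[490.5, 171.1, 22.0, 35.0] 1
[[[0.02, 0.0, -0.6], -0.071]]
```

View pics/b2.png

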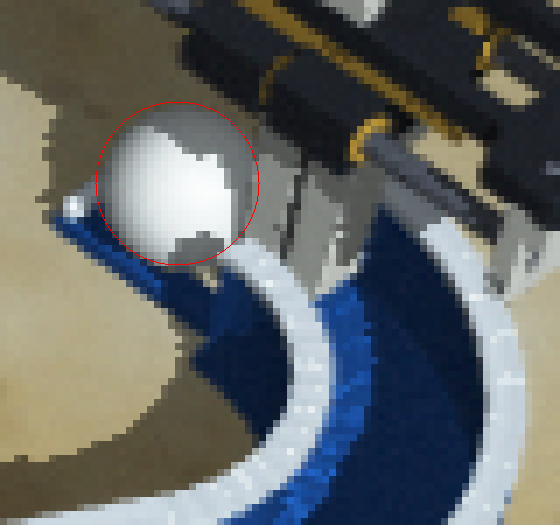

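The ball now coincides with the predicted seat circle, centre at crop (178,183). I'll back the fingers off, lift, and check that it stays there.

```bash
python3 -m pendant '[[[0,0,0.4],0],[[0,0,0.4],0],[[0,-2,0],0],[[0,-4,0],0],[[0,-3,0],0]]'
python3 b.py b3.png
python3 - <<'E'
from plan import *
rows([(457.8,148.1,115,-55),(457.8,148.1,60,-55),(457.8,148.1,10,-55)])
E
```

```text
time_s: 7.85
position: [0.5015, 0.1794, 0.1142]
eef_rot: [[0.55, 0.001, 0.835], [-0.835, 0.001, 0.55], [-0.001, -1.0, 0.001]]
ft_force: [0.6, 0.3, 0.2]
gripper_width: 0.0002
seat px [394.90677753 210.70194988] [457.78762406 148.11654822]
t 7.9 at [504.1 181.1 118.7] yaw 33.3 F [0.2 0.4 2.4] w 0.0002
[495.5, 174.4, 22.0, 31.0] 9
[[[0.01, 1.07, -0.12], 0.005], [[0.01, 1.07, -0.12], 0.005], [[0.01, 1.07, -0.12], 0.005], [[0.01, 1.07, -0.12], 0.005], [[0.01, 1.07, -0.12], 0.005], [[0.01, 1.07, -0.12], 0.005], [[0.01, 1.07, -0.12], 0.005], [[0.01, 1.07, -0.12], 0.005], [[0.01, 1.07, -0.12], 0.005]]
[490.5, 171.1, 22.0, 35.0] 1
[[[0.02, 0.0, -0.6], -0.071]]
t 7.9 at [504.1 181.1 118.7] yaw 33.3 F [0.2 0.4 2.4] w 0.0002
[457.8, 148.1, 115.0, -55.0] 12
[[[0.02, 0.03, -0.47], 0.128], [[0.08, 0.03, -0.47], 0.128], [[0.14, 0.03, -0.45], 0.128], [[0.19, 0.03, -0.43], 0.128], [[0.25, 0.03, -0.4], 0.128], [[0.3, 0.03, -0.37], 0.128], [[0.34, 0.03, -0.33], 0.128], [[0.38, 0.03, -0.28], 0.128], [[0.41, 0.03, -0.23], 0.128], [[0.44, 0.03, -0.17], 0.128], [[0.46, 0.03, -0.12], 0.128], [[0.47, 0.03, -0.06], 0.128]]
[457.8, 148.1, 60.0, -55.0] 2
[[[0.0, 2.75, 0.0], -0.0], [[0.0, 2.75, 0.0], -0.0]]
[457.8, 148.1, 10.0, -55.0] 2
[[[0.0, 2.5, 0.0], -0.0], [[0.0, 2.5, 0.0], -0.0]]
```

View pics/b3.png

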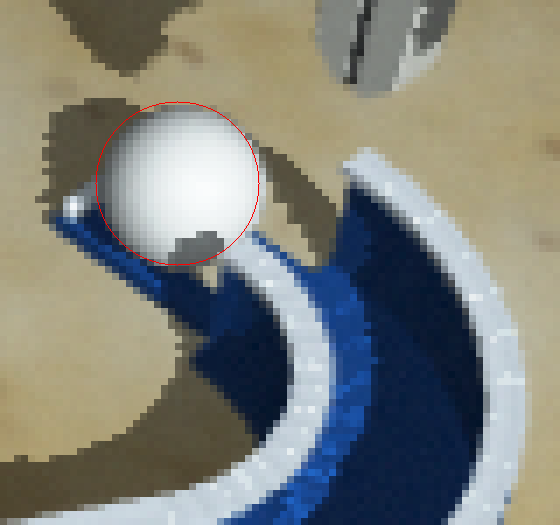

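The ball sits in the seat by itself, and the fingers are clear. Turning to the grip direction and opening.

```bash
python3 -m pendant '[[[0,0,-0.5],0.13],[[0.1,0,-0.5],0.13],[[0.1,0,-0.5],0.13],[[0.2,0,-0.4],0.13],[[0.2,0,-0.4],0.13]]' 9.3
python3 -m pendant '[[[0.3,0,-0.4],0.13],[[0.3,0,-0.3],0.13],[[0.4,0,-0.3],0.13],[[0.4,0,-0.2],0.13],[[0.4,0,-0.2],0.13]]'
python3 - <<'E'
from plan import *
rows([(457.8,148.1,80,-55),(457.8,148.1,10,-55)])
E
```

```text
time_s: 8.4
position: [0.4811, 0.1654, 0.1127]
eef_rot: [[-0.073, 0.0, 0.997], [-0.997, 0.0, -0.073], [-0.0, -1.0, 0.0]]
ft_force: [-0.2, 0.3, -0.1]
gripper_width: 0.0362
time_s: 8.9
position: [0.4618, 0.1527, 0.1127]
eef_rot: [[-0.662, 0.0, 0.75], [-0.75, 0.0, -0.662], [-0.001, -1.0, 0.0]]
ft_force: [0.0, 0.1, -0.7]
gripper_width: 0.076
t 8.9 at [461.8 152.7 112.7] yaw -41.4 F [ 0.   0.1 -0.7] w 0.076
[457.8, 148.1, 80.0, -55.0] 2
[[[0.31, 1.63, 0.0], 0.118], [[0.3, 1.63, 0.04], 0.118]]
[457.8, 148.1, 10.0, -55.0] 2
[[[0.0, 3.5, 0.0], -0.0], [[0.0, 3.5, 0.0], -0.0]]
```

```bash
python3 -m pendant '[[[0.3,0.6,0],0.11],[[0.2,0.6,0],0.06],[[0,1,0],0],[[0,0.5,0],0],[[0,0,0],0]]'
python3 b.py b4.png
python3 - <<'E'
from plan import *
rows([(457.8,148.1,80,-55),(457.8,148.1,10,-55)])
E
```

```text
time_s: 9.4
position: [0.4578, 0.1489, 0.0848]
eef_rot: [[-0.775, -0.002, 0.632], [-0.632, -0.0, -0.775], [0.001, -1.0, -0.001]]
ft_force: [-0.2, 0.3, -0.6]
gripper_width: 0.0932
seat px [394.90677753 210.70194988] [457.78762406 148.11654822]
t 9.45 at [458.1 149.   85.2] yaw -50.8 F [ 0.3  0.4 -0. ] w 0.0928
[495.5, 174.4, 22.0, 31.0] 11
[[[-0.41, 0.57, 0.04], -0.13], [[-0.4, 0.57, 0.09], -0.13], [[-0.39, 0.57, 0.14], -0.13], [[-0.37, 0.57, 0.19], -0.13], [[-0.34, 0.57, 0.23], -0.13], [[-0.3, 0.57, 0.28], -0.13], [[-0.27, 0.57, 0.31], -0.13], [[-0.22, 0.57, 0.35], -0.13], [[-0.18, 0.57, 0.37], -0.13], [[-0.13, 0.57, 0.39], -0.13], [[-0.08, 0.57, 0.4], -0.13]]
[490.5, 171.1, 22.0, 35.0] 1
[[[0.02, 0.0, -0.6], -0.071]]
t 9.45 at [458.1 149.   85.2] yaw -50.8 F [ 0.3  0.4 -0. ] w 0.0928
[457.8, 148.1, 80.0, -55.0] 1
[[[0.08, 0.52, 0.05], 0.073]]
[457.8, 148.1, 10.0, -55.0] 2
[[[0.0, 3.5, 0.0], -0.0], [[0.0, 3.5, 0.0], -0.0]]
```

View pics/b4.png

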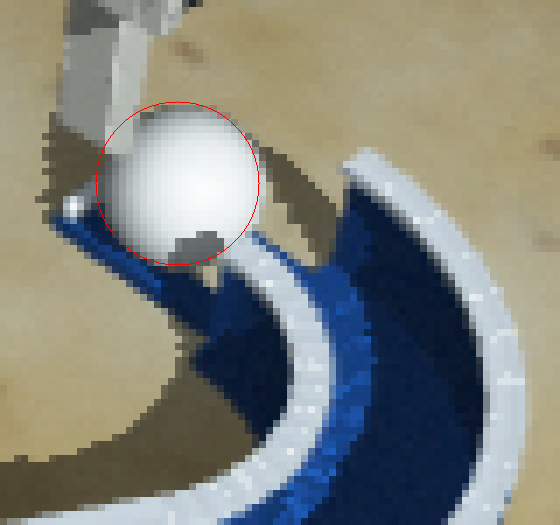

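```bash
python3 -m pendant '[[[0,0,0],0.07],[[0,2,0],0],[[0,2,0],0],[[0,2,0],0],[[0,1.4,0],0]]'
python3 -m pendant '[[[0,0,0],0],[[0,0,0],0]]'
python3 - <<'E'
from plan import *
rows([(457.8,148.8,10,-55)])
s=read_camera('scene');crop(s,350,150,450,250,6,'pics/s8.png')
E
```

```text
time_s: 9.95
position: [0.4583, 0.1489, 0.0109]
eef_rot: [[-0.818, -0.0, 0.576], [-0.576, 0.0, -0.818], [-0.0, -1.0, -0.0]]
ft_force: [-0.2, -1.0, 0.5]
gripper_width: 0.0928
time_s: 10.15
position: [0.4586, 0.1491, 0.012]
eef_rot: [[-0.818, 0.0, 0.575], [-0.575, 0.0, -0.818], [-0.001, -1.0, -0.0]]
ft_force: [0.3, 0.0, 0.3]
gripper_width: 0.0934
t 10.15 at [458.6 149.1  12. ] yaw -54.9 F [0.3 0.  0.3] w 0.0934
[457.8, 148.8, 10.0, -55.0] 1
[[[0.08, 0.2, -0.02], 0.002]]
```

View pics/s8.png

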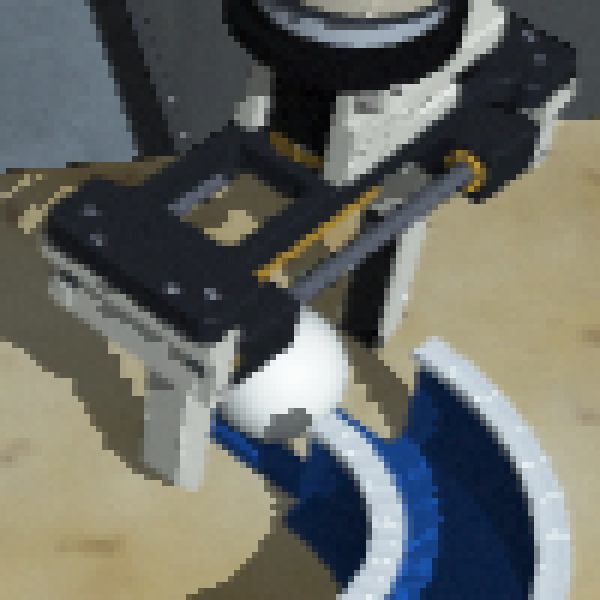

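The ball (crop px 290,375) lies between the open fingers (175,435) and (385,310), which are clear of the tongue. Closing.

```bash
python3 -m pendant '[[[0,0.3,0],0],[[0,0,0],0],[[0,0,0],0],[[0,0,0],0],[[0,0,0],0]]' 4 25
python3 -m pendant '[[[0,0,0],0],[[0,0,0],0],[[0,0,0],0],[[0,0,0],0]]'
```

```text
time_s: 10.7
position: [0.4583, 0.1488, 0.0088]
eef_rot: [[-0.818, 0.0, 0.575], [-0.575, 0.0, -0.818], [-0.0, -1.0, 0.0]]
ft_force: [-0.0, -0.4, -0.7]
gripper_width: 0.0579
time_s: 11.1
position: [0.4581, 0.149, 0.0087]
eef_rot: [[-0.818, -0.0, 0.575], [-0.575, 0.0, -0.818], [-0.0, -1.0, -0.0]]
ft_force: [0.0, 0.2, 1.0]
gripper_width: 0.0488
```

```bash
python3 -m pendant '[[[0,-0.5,0],0],[[0,-1,0],0],[[0,-1.5,0],0],[[0,-1,0],0],[[0,0,0],0]]'
python3 - <<'E'
from plan import *
s=read_camera('scene');crop(s,350,130,450,250,5,'pics/s9.png')
rows([(590,-232,215,-55)])
E
```

```text
time_s: 11.6
position: [0.4593, 0.149, 0.0502]
eef_rot: [[-0.818, 0.003, 0.575], [-0.575, 0.001, -0.818], [-0.003, -1.0, 0.001]]
ft_force: [0.1, 0.1, -2.9]
gripper_width: 0.0491
t 11.65 at [458.7 148.8  49.5] yaw -54.9 F [-0.2 -0.  -3.1] w 0.0491
[590, -232, 215, -55] 10
[[[1.12, -1.66, 3.87], 0.0], [[1.11, -1.66, 3.87], 0.0], [[1.11, -1.66, 3.87], 0.0], [[1.11, -1.66, 3.87], 0.0], [[1.11, -1.66, 3.87], 0.0], [[1.11, -1.66, 3.87], 0.0], [[1.11, -1.66, 3.87], 0.0], [[1.11, -1.66, 3.87], 0.0], [[1.11, -1.66, 3.87], 0.0], [[1.11, -1.66, 3.87], 0.0]]
```

View pics/s9.png

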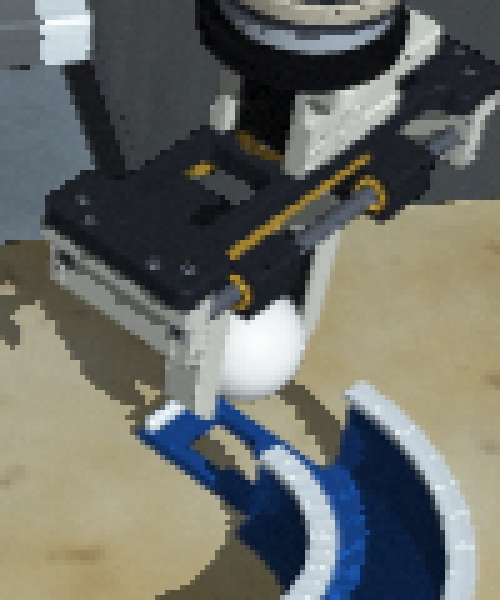

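The ball is held (crop px 258,350) and the seat is empty below it. Wrist force is about −3 N. Lifting and crossing over.

```bash
python3 -m pendant '[[[0,-2,0],0],[[0,-3,0],0],[[0,-4,0],0],[[0,-4,0.5],0],[[0.3,-2,1],0]]'
python3 -m pendant '[[[0.5,0,2],0],[[0.9,0,3],0],[[1.0,0,3.5],0],[[1.0,0,3.5],0],[[1.0,0,3.5],0]]'
python3 -m pendant '[[[1.0,0,3.5],0],[[1.0,0,3.5],0],[[1.0,0,3.5],0],[[1.0,0,3.5],0],[[1.0,0,3.0],0]]'
python3 - <<'E'
from plan import *
rows([(590,-232,200,-55)],30)
E
```

```text
time_s: 12.15
position: [0.4652, 0.1362, 0.2014]
eef_rot: [[-0.817, 0.004, 0.577], [-0.577, 0.002, -0.817], [-0.005, -1.0, 0.001]]
ft_force: [1.4, -0.1, -2.1]
gripper_width: 0.0487
time_s: 12.65
position: [0.517, -0.0187, 0.1978]
eef_rot: [[-0.818, -0.002, 0.575], [-0.575, -0.0, -0.818], [0.002, -1.0, -0.001]]
ft_force: [0.1, 0.5, -2.5]
gripper_width: 0.0489
time_s: 13.15
position: [0.5739, -0.1872, 0.1973]
eef_rot: [[-0.819, -0.002, 0.574], [-0.574, 0.0, -0.819], [0.002, -1.0, -0.001]]
ft_force: [0.8, -0.3, -2.4]
gripper_width: 0.0489
t 13.15 at [ 573.9 -187.2  197.3] yaw -55.0 F [ 0.8 -0.3 -2.4] w 0.0489
[590, -232, 200, -55] 2
[[[0.62, -0.13, 2.3], 0.0], [[0.62, -0.13, 2.3], 0.0]]
```

```bash
python3 -m pendant '[[[0.5,0,1.8],0],[[0.5,0,1.5],0],[[0.2,0,1.0],0],[[0,0,0],0],[[0,0,0],0]]'
python3 - <<'E'
from plan import *
rows([(590,-232,90,-55)],30)
s=read_camera('scene');crop(s,150,120,330,350,2.6,'pics/s10.png')
st=get_state();g=st['position']-st['eef_rot'][:,1]*.019;print('expected ball px',proj(s,g))
t=read_camera('top');crop(t,350,120,480,300,3.2,'pics/t10.png')
E
```

```text
time_s: 13.65
position: [0.5892, -0.2256, 0.1984]
eef_rot: [[-0.817, -0.001, 0.576], [-0.576, 0.002, -0.817], [-0.0, -1.0, -0.002]]
ft_force: [0.5, 0.5, -2.2]
gripper_width: 0.0489
t 13.65 at [ 589.2 -225.6  198.4] yaw -54.8 F [ 0.5  0.5 -2.2] w 0.0489
[590, -232, 90, -55] 4
[[[0.08, 2.71, 0.14], 0.001], [[0.08, 2.71, 0.14], 0.001], [[0.08, 2.71, 0.14], 0.001], [[0.07, 2.71, 0.14], 0.001]]
expected ball px [[196.84115821 208.67631723]]
```

View pics/s10.png

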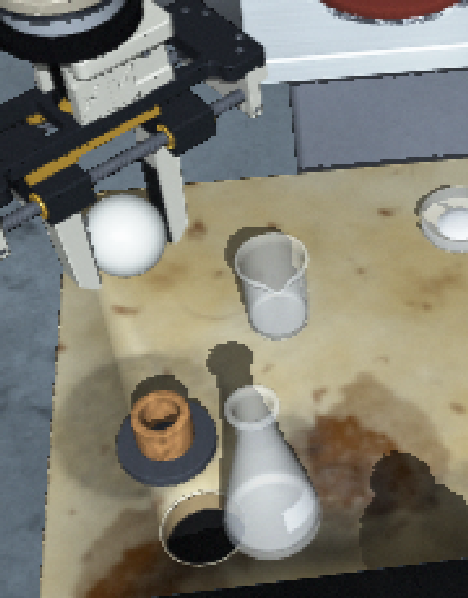

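The held ball is at crop (128,234), i.e. px ≈(199,210), about 2 px from the expected spot. I'll measure its offset in the hand.

```bash
cat > off.py <<'E'
from plan import *
from scipy.optimize import least_squares
s=read_camera('scene');st=get_state()
g=st['position']-st['eef_rot'][:,1]*.019;e=proj(s,g)[0].astype(int)
f=s['frame'].astype(int);x0,y0=e-22
sub=s['frame'][y0:y0+46,x0:x0+46]
b=cv2.resize(sub[:,:,::-1],None,fx=10,fy=10,interpolation=cv2.INTER_CUBIC)
gray=cv2.cvtColor(b,cv2.COLOR_BGR2GRAY)
D=np.linalg.norm(s['world_from_camera'][:3,3]-g);r=483.1*.025/D*10
c=cv2.HoughCircles(cv2.GaussianBlur(gray,(15,15),0),cv2.HOUGH_GRADIENT,1,500,param1=80,param2=10,minRadius=int(r-6),maxRadius=int(r+10))
c=c[0,0];px=c[:2]/10-.5+[x0,y0];print('r exp',r,'found',c,'px',px,'exp',proj(s,g)[0])
cv2.circle(b,(int(c[0]),int(c[1])),int(c[2]),(0,0,255),1);cv2.imwrite('pics/'+sys.argv[1],b)
# offset along tool x and y only (jaws centre it along z): solve 2 unknowns from 2 px
X,Y=st['eef_rot'][:,0],st['eef_rot'][:,1]
q=least_squares(lambda o:proj(s,g+(o[0]*X+o[1]*Y)/1000)[0]-px,[0,0]).x;print('offset mm tool x,y:',q,'ball',g+(q[0]*X+q[1]*Y)/1000)
E
python3 off.py o1.png
```

```text
r exp 156.1789564425305 found [247.5 223.5 164.3] px [198.25       207.85000038] exp [196.64394726 208.58294319]
offset mm tool x,y: [-6.33707054 -6.30328408] ball [ 0.59455183 -0.22186167  0.22416891]
```

View pics/o1.png

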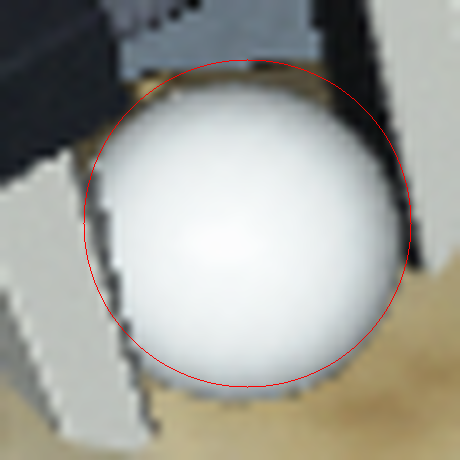

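View pics/t10.png

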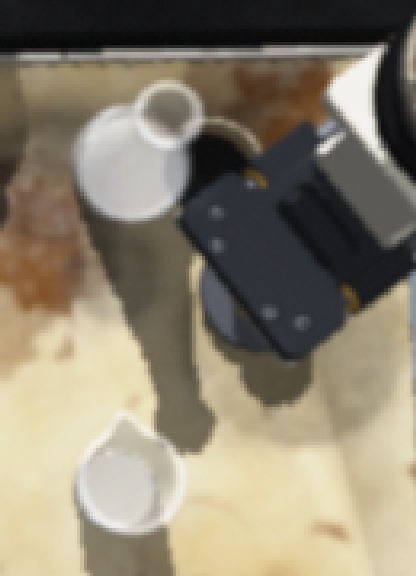

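Run:
```python
from plan import *
from scipy.optimize import least_squares
s=read_camera('scene');st=get_state();g=st['position']-st['eef_rot'][:,1]*.019
X,Y,Z=st['eef_rot'].T
for px in((198.3,209.7),(197.8,209.7),(198.8,209.7),(198.3,209.2)):
    q=least_squares(lambda o:proj(s,g+(o[0]*X+o[1]*Y)/1000)[0]-px,[0,0]).x;print(px,q)
p0=proj(s,g)[0]
for a in(X,Y,Z): print((proj(s,g+a*.001)-p0)[0])
# rim px by hand vs ball: compare with holder axis at ball height
for z in(.061,.09): print(z,proj(s,[.590,-.232,z])[0],proj(read_camera('top'),[.590,-.232,z])[0])
```

```text
(198.3, 209.7) [-5.48231804 -1.64325585]
(197.8, 209.7) [-3.7155605  -0.32510546]
(198.8, 209.7) [-7.2404558  -2.95497517]
(198.3, 209.2) [-5.93123132 -3.07486761]
[-0.36705762 -0.33691735]
[0.11725279 0.45346115]
[-0.54455055  0.31465006]
0.061 [208.79509887 270.77885564] [437.79700675 203.94837294]
0.09 [206.10428574 260.70213374] [441.96025745 200.64421044]
```

```bash
python3 - <<'E'
from plan import *
rows([(588,-232.7,60,-55)],30)
E
python3 -m pendant '[[[0.1,2,0.1],0],[[0.1,3,0.1],0],[[0.1,3,0.2],0],[[0.1,2.5,0.1],0],[[0.1,2,0],0]]'
python3 -m pendant '[[[0,1,0],0],[[0,0,0],0],[[0,0,0],0]]'
python3 - <<'E'
from plan import *
rows([(588,-232.7,43,-55)],30)
s=read_camera('scene');crop(s,170,210,270,310,6,'pics/s11.png')
t=read_camera('top');crop(t,380,140,480,240,6,'pics/t11.png')
st=get_state();print(proj(s,st['position']-st['eef_rot'][:,1]*.019),(np.array([0,0])))
E
```

```text
t 13.95 at [ 589.4 -226.4  198.9] yaw -54.8 F [ 0.2 -0.3 -3.3] w 0.0486
[588.0, -232.7, 60.0, -55.0] 5
[[[0.1, 2.78, 0.09], 0.001], [[0.1, 2.78, 0.09], 0.001], [[0.1, 2.78, 0.09], 0.001], [[0.1, 2.78, 0.09], 0.001], [[0.1, 2.78, 0.09], 0.001]]
time_s: 14.45
position: [0.5875, -0.2339, 0.0721]
eef_rot: [[-0.818, -0.001, 0.575], [-0.575, 0.0, -0.818], [0.001, -1.0, -0.001]]
ft_force: [0.7, -0.5, -2.4]
gripper_width: 0.049
time_s: 14.75
position: [0.5891, -0.2342, 0.0647]
eef_rot: [[-0.818, 0.002, 0.575], [-0.575, -0.0, -0.818], [-0.001, -1.0, 0.001]]
ft_force: [-0.2, 0.9, -3.4]
gripper_width: 0.049
t 14.75 at [ 589.1 -234.2   64.7] yaw -54.9 F [-0.2  0.9 -3.4] w 0.049
[588.0, -232.7, 43.0, -55.0] 1
[[[0.0, 2.17, -0.18], 0.002]]
[[205.32753923 262.58452763]] [0 0]
```

View pics/s11.png

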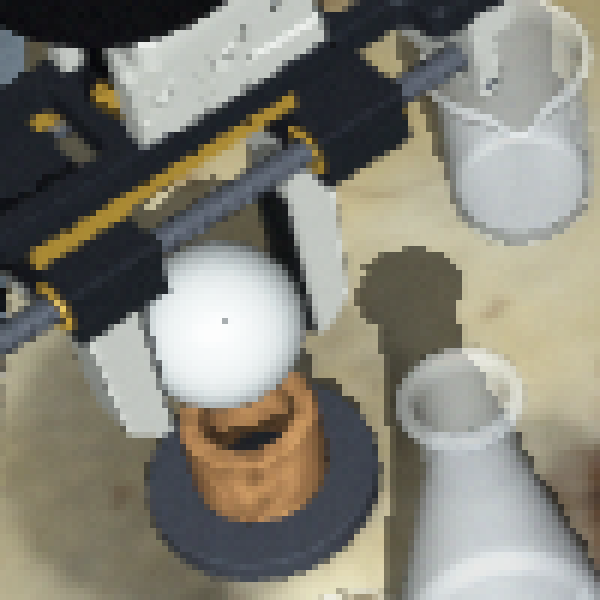

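View pics/t11.png

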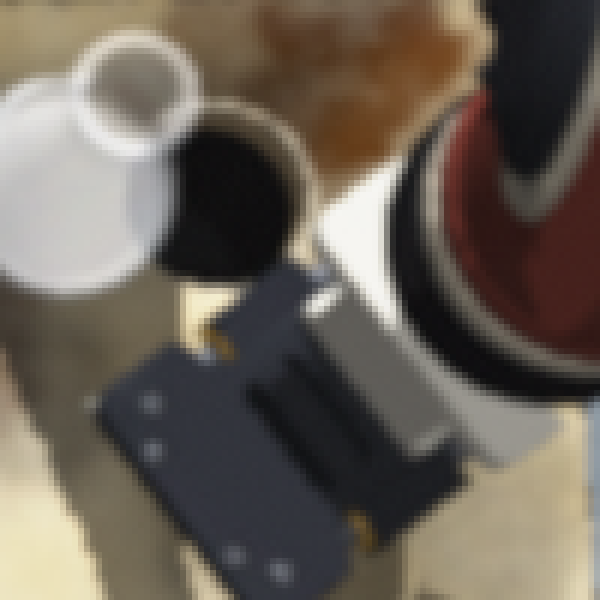

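Run:
```python
from plan import *
s=read_camera('scene');st=get_state();X,Y,Z=st['eef_rot'].T
g=st['position']-Y*.019
r=ray(s,(211.7,278),.04)[0]
want=proj(s,[r[0],r[1],g[2]])[0];print('rim',r,'want px',want)
b=ray(s,(206.7,263.7),g[2])[0];print('ball at',b,'err to rim mm',(r-b)[:2]*1000,'along tool x,z',(np.array([r[0]-b[0],r[1]-b[1],0])@np.c_[X,Z])*1000)
# rim by mask: cork hull upper ellipse from the initial frame
f=cv2.imread('pics/scene0.png');h=cv2.cvtColor(f,cv2.COLOR_BGR2HSV)
m=cv2.inRange(h,(4,80,60),(22,255,255))[262:305,190:235]
cv2.imwrite('pics/rimm.png',cv2.resize(np.hstack([cv2.cvtColor(m,cv2.COLOR_GRAY2BGR),f[262:305,190:235]]),None,fx=8,fy=8,interpolation=0))
```

```text
rim [ 0.59079498 -0.23012959  0.04      ] want px [207.73324487 263.00186137]
ball at [ 0.59211488 -0.23190562  0.08418787] err to rim mm [-1.31989442  1.77603051] along tool x,z [ 0.0578935  -2.21201851]
```

View pics/rimm.png

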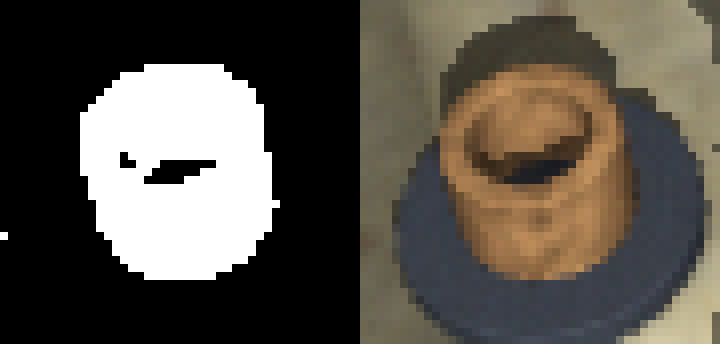

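The rim centre measures (211.0, 278.7) px, and the ball is within about 2 mm of the holder's axis. Lowering with force checks.

```bash
python3 -m pendant '[[[0,0.7,-0.1],0],[[0,0.6,0],0],[[0,0.4,0],0],[[0,0.2,0],0],[[0,0,0],0]]'
python3 - <<'E'
from plan import *
rows([(588,-232.7,42,-55)],30)
s=read_camera('scene');crop(s,170,210,270,310,6,'pics/s12.png')
E
```

```text
time_s: 15.4
position: [0.5877, -0.2333, 0.0444]
eef_rot: [[-0.818, 0.0, 0.575], [-0.575, 0.0, -0.818], [-0.0, -1.0, -0.0]]
ft_force: [0.1, 0.6, -2.8]
gripper_width: 0.0491
t 15.4 at [ 587.7 -233.3   44.4] yaw -54.9 F [ 0.1  0.6 -2.8] w 0.0491
[588.0, -232.7, 42.0, -55.0] 1
[[[-0.06, 0.24, -0.03], 0.002]]
```

View pics/s12.png

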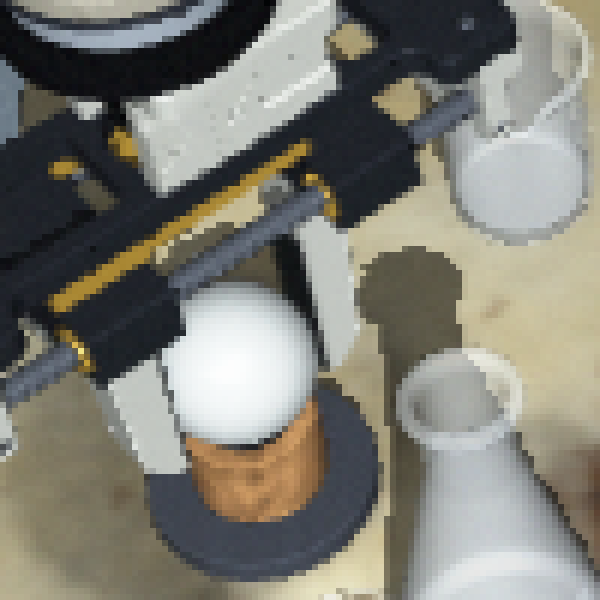

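```bash
python3 -m pendant '[[[0,0.1,0],0],[[0,0.1,0],0],[[0,0,0],0]]'; python3 -m pendant '[[[0,0.1,0],0],[[0,0,0],0]]'
```

```text
time_s: 15.75
position: [0.5886, -0.2333, 0.0434]
eef_rot: [[-0.818, 0.002, 0.575], [-0.575, -0.0, -0.818], [-0.002, -1.0, 0.002]]
ft_force: [0.7, -0.2, 0.5]
gripper_width: 0.0491
time_s: 15.95
position: [0.5891, -0.2331, 0.0429]
eef_rot: [[-0.818, 0.004, 0.576], [-0.576, -0.0, -0.818], [-0.003, -1.0, 0.002]]
ft_force: [1.2, 1.4, 5.0]
gripper_width: 0.049
```

Contact: the force went from −3 N to +5 N, so the rim carries the ball. Opening the fingers.

```bash
python3 -m pendant '[[[0,0,0],0],[[0,0,0],0],[[0,0,0],0],[[0,0,0],0]]' 6.5
python3 - <<'E'
from plan import *
rows([(588,-232.7,42,-55)],30)
s=read_camera('scene');crop(s,170,210,270,310,6,'pics/s13.png')
E
```

```text
time_s: 16.35
position: [0.5868, -0.2336, 0.0411]
eef_rot: [[-0.818, -0.002, 0.575], [-0.575, 0.0, -0.818], [0.001, -1.0, -0.001]]
ft_force: [0.4, -0.4, -0.7]
gripper_width: 0.0648
t 16.35 at [ 586.8 -233.6   41.1] yaw -54.9 F [ 0.4 -0.4 -0.7] w 0.0648
[588.0, -232.7, 42.0, -55.0] 1
[[[-0.15, -0.09, -0.0], 0.002]]
```

View pics/s13.png

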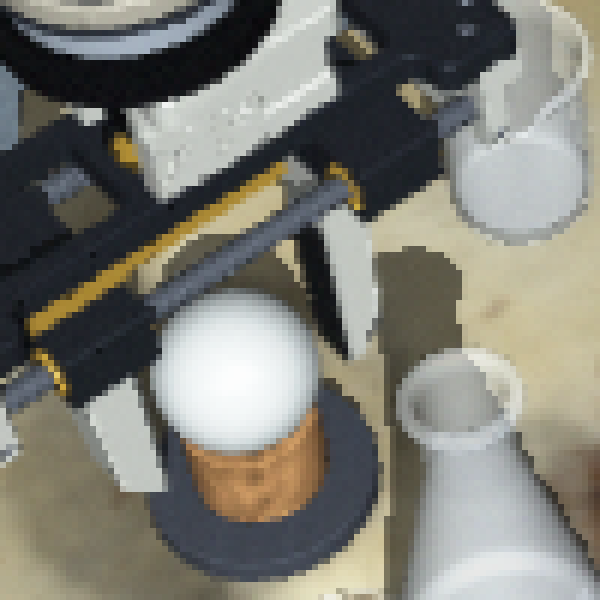

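The ball stands at crop (236,372) on the collar, free of both fingers, and the holder has not moved. Lifting away straight up.

```bash
python3 -m pendant '[[[0,-0.5,0],0],[[0,-1.5,0],0],[[0,-3,0],0],[[0,-4,0],0],[[0,-4,0],0]]'
python3 -m pendant '[[[0,-4,0],0],[[0,-2,0],0],[[2,0,0],0],[[4,0,0],0],[[4,0,0],0]]'
python3 -m pendant '[[[4,0,0],0],[[3,0,0],0],[[1,0,0],0],[[0,0,0],0],[[0,0,0],0]]'
python3 - <<'E'
from h import *
s=read_camera('scene');crop(s,170,190,300,340,4,'pics/s14.png')
t=read_camera('top');crop(t,165,130,480,350,2.4,'pics/t14.png')
E
```

```text
time_s: 16.9
position: [0.5874, -0.2333, 0.1742]
eef_rot: [[-0.818, 0.001, 0.575], [-0.575, -0.0, -0.818], [-0.0, -1.0, 0.0]]
ft_force: [1.1, 0.3, 0.9]
gripper_width: 0.0651
time_s: 17.4
position: [0.5054, -0.2909, 0.2333]
eef_rot: [[-0.817, 0.002, 0.577], [-0.577, -0.001, -0.817], [-0.001, -1.0, 0.002]]
ft_force: [0.8, -2.0, -0.1]
gripper_width: 0.0649
time_s: 17.9
position: [0.4422, -0.3354, 0.2323]
eef_rot: [[-0.817, 0.002, 0.577], [-0.577, 0.001, -0.817], [-0.002, -1.0, 0.001]]
ft_force: [0.3, 0.0, 0.6]
gripper_width: 0.065
```

View pics/s14.png

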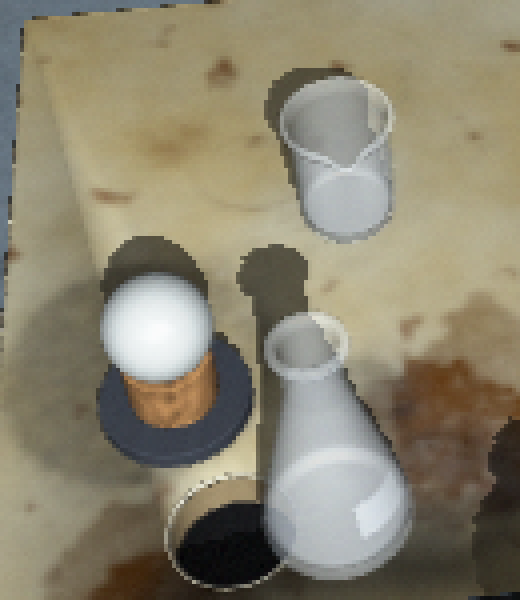

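View pics/t14.png

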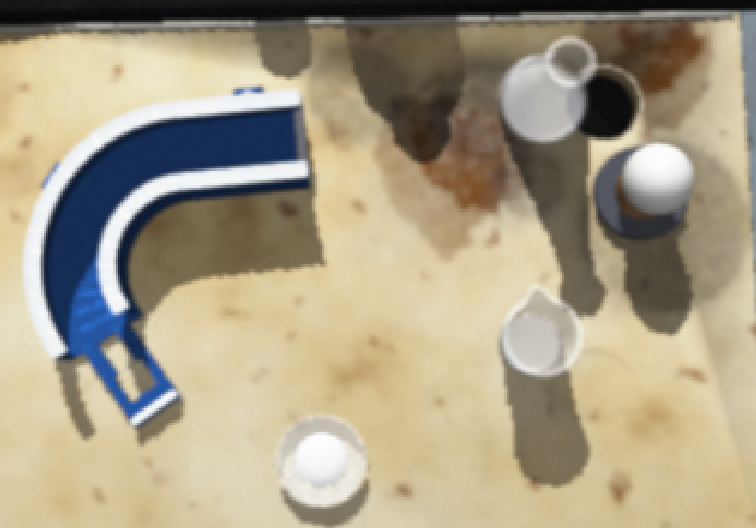

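The ball sits on the collar in both views: scene px (209,272) against (209,271) expected, top px (439,205) against (438,204). Beaker, flask and dish are where they were, and the arm is clear. Handing in.

```bash
python3 -c "
from rig import finish_job
print(finish_job())"
```

```text
the job is handed in; nothing more can be done
None
```

The job is done and handed in at about 18 s of the 67 s allowed; no verdict was reported. With shut fingers I pushed the ball along the straight run and round the bend into the exit seat. It came to rest there by itself. I then gripped it across the tongue, lifted it out and set it on the cork collar.

**Last checks:**
- **Ball on the holder:** in both views the ball sits within about 1.5 px (roughly 2–3 mm) of the position expected for a seated ball. The arm was well clear.
- **Glassware and holder:** the beaker, flask, dish and holder showed no visible movement in the pictures.
- **Forces:** the highest wrist force printed was about 5 N, when the ball touched the rim.

**Disagreements:**
- **Ball in the hand:** it seemed to sit about 4 mm off-centre between the fingers, and the fingers stopped at 49 mm rather than 50 mm. I allowed for this by lining the ball up with the rim in the picture.
- **Camera views:** the two cameras disagreed by about 2 mm on the track and 2–3 mm on the holder, roughly what the calibration accuracy allows.
- **Circle detection:** an automatic circle fit on the held ball gave a poor result, so I read its edges by eye instead.

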